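# Open the blue parts pot

## Robot

A 6-joint arm with a two-finger parallel gripper is mounted at the origin on a cart in front of the work surface, level with it; the furniture and walls round the work are solid. World frame = base frame: x ahead of the robot, y to its left, z up, the work surface at z = 0. Lengths are in mm, angles in rad, forces in N, time in s.
With the tool pointing down it reaches from about 350 to 775 mm from the base axis. Payload 7.3 kg.
Tool frame: the origin (TCP) lies at the very end of the fingers, on their centre line; the grasp point (between the pads) lies 19 mm behind it; z points along the fingers, y is the line along which they close (so a half turn about z gives the same grasp; the last joint's range is limited). The gripper opens to 92 mm and grips with 3 to 60 N. Pads are 19 mm wide; open, the fingers measure 130 mm over their backs; the gripper's body (75 mm by 190 mm) begins 47 mm behind the grasp point.
Start: joints at [1.086, 0.342, 1.524, -0, 1.275, -0.146], TCP at [174.473, 495.181, 226.741] pointing down, gripper open.
Joint ranges: [-2.53, 2.53], [-0.77, 2.02], [0.04, 2.7], [-1, 4.14], [0.28, 2.66], [-3.11, 3.11]. Speed limits (rad/s): [2.57, 2.57, 3.14, 3.14, 3.14, 3.14].

## Interface

Orientations are given as [roll, pitch, yaw] about the fixed x, y, z axes, in that order (R = Rz(yaw) Ry(pitch) Rx(roll)).
In Python, from plant import bot gives the robot as it stands.
- The arm moves only by the tool jog_arm, never from a script. Its argument "targets" is a list of rows, each an object with "xyz": the shift along the tool's x, y, z as a fraction of full scale, a list of three; "spin": the turn about the tool's z as a fraction of full scale. In form: [{"xyz": [x, y, z], "spin": spin}, ...]. A call has exactly 10 rows; each row shifts and turns the commanded pose from where the row before left it, along the tool's axes as they then stand; what a row does not reach is not made up. Full scale, the value 1, is 80 mm for a shift and 0.1 rad for a turn. A row lasts 1/8 s, in which the tool goes at most 62.5 mm and 10.7 degrees, less where a joint would pass 70% of its speed; a pose out of reach is approached as far as the arm can. A call with a number of a shift or a turn outside -1 to 1 is refused whole. A call with a gripper value outside its range is refused whole. "gripper" is the opening in per cent of the stroke, from 0 (shut) to 100 (fully open), set as the call begins (left out, the last holds). The fingers move at their own pace and stop on an object; the grip force is fixed at half the most. Time passes only in rows, so rows that do not move let the fingers close, or fill a call up. It gives the time, the measured TCP pose, the force, the opening and the grip force at its end, in the units of the state.
- bot.get_obs(): the state, without advancing time (a new reading comes with each control period).
- bot.capture(name): name is "scene" or "top" or "wrist"; returns the picture (420x560x3 uint8, blue, green, red); there is no depth.
- bot.get_calibration(name): a dict with "vfov" (degrees; the focal length in pixels is half the picture's height over the tangent of half this angle, whatever the lens; pixels are square), "cx", "cy" (the principal point, pixels), "eye" and "rotation" of the camera in the world. Camera axes: x right, y down, z forward; pixel columns grow to the right and rows downward; lengths in mm; the calibration is good to about 2 mm. A picture is of the moment at which its call begins: read the wrist's pose just before it. get_calibration takes no time and is no camera call; for the wrist camera it gives the pose at the moment of the call.
- bot.close_job(): hands the job in; it is judged then, once.
The state is a dict: "time": time; "joint_positions": joint angles; "dq": joint speeds; "tau": joint torques, N m; "tool_pos": TCP position; "tcp_rot": TCP orientation; "contact_force": force on the tool from outside, world axes, zero at the start; "moment": the same for the moment, N m; "grip_width": finger opening in mm; "finger_force": force on a finger pad.
Only numpy, scipy, OpenCV 4.12 (cv2) and the standard library are available. Lean on these libraries where they do the work, as an engineer would, in place of code of your own. Each camera call takes 0.05 s, during which the arm holds its last target. There are 200 camera calls.

## Task

The valve springs kept in the blue parts pot are wanted next. Lift the loose lid off the blue pot and set it down gently, knob up and wholly on the round cork mat, then let go of it. Leave the blue pot standing where it is and the yellow pot closed.

Things in the scene. Friction and masses are not known exactly. Their poses are not given: they have to be found in the camera images.
- blue_knob (a point): Centre of the black knob (upright cylinder, diameter 28, 30 tall, on a 14 mm stem) in the middle of the blue pot's loose lid; 15 mm below the knob's top, 25 above the lid's upper face, 37 above its lowest face. z up. Lid: blue steel disc, diameter 116, 4 thick, with a plug of diameter 90, 8 deep beneath; 0.1 to 0.21 kg; lifts straight off, clear of the rim after 8 mm.
- blue_pot: Blue round steel pot, diameter 110, inside 102, 80 mm tall to its open rim, a steel lug on either side (144 over the lugs); loose on a flat grey board whose top is 12 mm above the table, about 0.8 kg with the springs in it. Origin: centre of its underside, z up. With the lid on it is 124 tall to the top of the knob, the knob's centre 109 above the origin.
- mat_top (a point): Centre of the upper face of the round cork mat, 170 mm in diameter and 4 mm thick, that lies fixed on the grey board. The lid is to be set down here. z up.
- yellow_knob (a point): Centre of the black knob on the lid of the yellow pot, which is the same in every size as the blue one but painted yellow, lid included. It stays closed.

How it is judged:
By the outcome, as a careful person would: the job done as asked, in the order asked, and still so for the second after the job is handed in, with the robot touching nothing.
It also fails if it takes over 40 s, if anything falls off the work surface, if the arm or the gripper's body presses on something with over 40 N, if the wrist force passes 120 N, or if a joint passes its speed limit or range.

## Working session

There is one attempt and no reset: what is moved stays moved. The work goes in short steps, Python scripts to look and compute and a tool call to move; the robot and the scene stay as the last step left them, time stands still between calls to the robot, and variables do not carry over. Pictures are saved under pics/ and viewed, at most 10 in all, crops included, and the job is handed in when it is done.

Besides the shell and the picture viewer there is one more tool, called as name(argument=value, ...) on one line, values as JSON. jog_arm: Moves the arm, as the interface text tells. Shift numbers are shares of 80 mm and turn numbers shares of 0.1 rad, none past 1 either way. Its arguments: {"type":"object","properties":{"targets":{"type":"array","items":{"type":"object","properties":{"xyz":{"type":"array","items":{"type":"number"}},"spin":{"type":"number"}}}},"gripper":{"type":"number"}},"required":["targets"]}

```bash
mkdir -p pics; python3 - <<'E'
from plant import bot
import cv2,numpy as np
ims=[]
for n in("scene","top"):
    im=bot.capture(n);cv2.imwrite(f"pics/{n}0.png",im);c=bot.get_calibration(n);print(n,c)
    ims.append(im)
cv2.imwrite("pics/both.png",cv2.resize(np.vstack(ims),(800,1200))[:0+1200] if 0 else cv2.resize(np.hstack(ims),(800,300)))
o=bot.get_obs();print(o)
E
```

```text
scene {'vfov': 51.99189054810246, 'cx': 274.83810837741055, 'cy': 216.5133262667269, 'eye': array([-190.81410612, -602.33214584,  588.78002498]), 'rotation': array([-2.02794963,  0.01855579, -0.87262768])}
top {'vfov': 55.01694406396064, 'cx': 279.8901332129405, 'cy': 207.60972352808204, 'eye': array([399.24752556,  35.95012408, 942.63540529]), 'rotation': array([-2.95392589, -0.01724903, -1.5818994 ])}
{'time': 0.1, 'joint_positions': array([ 1.08599686e+00,  3.42636459e-01,  1.52490410e+00, -5.22435080e-05,
        1.27542784e+00, -1.46000843e-01]), 'dq': array([ 1.38593775e-03, -1.80135319e-03, -3.26165322e-03,  4.47385210e-04,
       -1.25318190e-03,  6.54444657e-05]), 'tau': array([ 1.98608148e-03, -4.32002163e+01, -2.44694602e+01,  7.19136139e-02,
        5.26797969e-02, -1.05311301e-04]), 'tool_pos': array([174.30795369, 494.83039529, 226.12915206]), 'tcp_rot': array([-3.14022427e+00, -1.50719400e-04,  2.80280917e+00]), 'contact_force': array([-0.22412977,  0.55180082, -0.42567837]), 'moment': array([ 0.06664375, -0.01413625,  0.00288093]), 'finger_force': 0.0, 'grip_width': 91.82722946683965}
```

View pics/scene0.png

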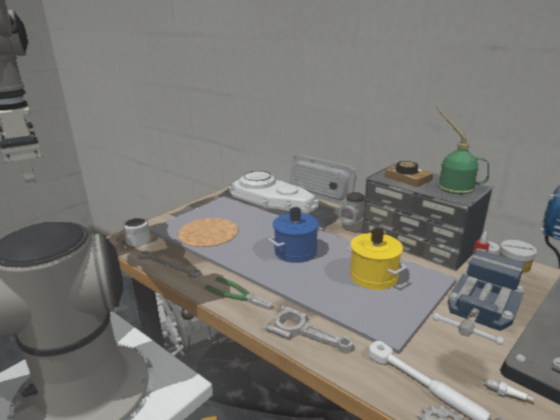

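View pics/top0.png

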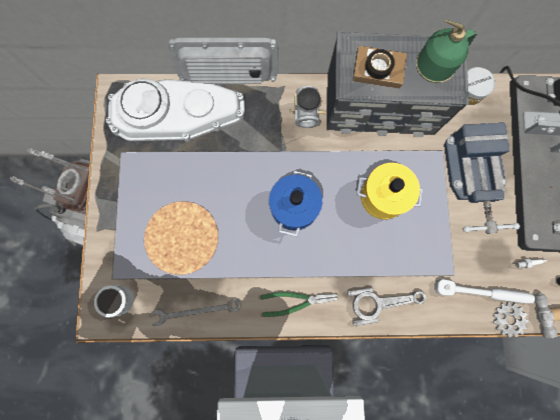

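The scene view shows the blue knob near (295,214), the yellow knob near (377,237) and the mat at (208,232). In the top view they are at (297,198), (397,185) and (181,238). The gripper is at far left, clear of everything.

```bash
cat > h.py <<'E'
import cv2,numpy as np
from scipy.spatial.transform import Rotation as R
def ray(c,u,v,h=420):
    f=h/2/np.tan(np.radians(c["vfov"])/2)
    d=R.from_euler("xyz",c["rotation"]).apply([(u-c["cx"])/f,(v-c["cy"])/f,1])
    return np.array(c["eye"]),d/np.linalg.norm(d)
def tri(c1,p1,c2,p2):
    a,d=ray(c1,*p1);b,e=ray(c2,*p2)
    s=np.linalg.lstsq(np.c_[d,-e],b-a,rcond=None)[0]
    p,q=a+s[0]*d,b+s[1]*e
    return (p+q)/2,np.linalg.norm(p-q)
def plane(c,p,z):
    a,d=ray(c,*p);return a+d*(z-a[2])/d[2]
def blob(m,near,r=None):
    n,l,s,ce=cv2.connectedComponentsWithStats(m.astype(np.uint8))
    k=[i for i in range(1,n) if s[i,4]>25 and (r is None or np.hypot(*(ce[i]-near))<r)]
    i=min(k,key=lambda i:np.hypot(*(ce[i]-near)));return ce[i],s[i],(l==i).astype(np.uint8)
def ell(m): # ellipse of blob outline
    c=max(cv2.findContours(m,cv2.RETR_EXTERNAL,cv2.CHAIN_APPROX_NONE)[0],key=len);return cv2.fitEllipse(c)
E
python3 - <<'E'
from h import *
from plant import bot
S=cv2.imread("pics/scene0.png");T=cv2.imread("pics/top0.png")
cs,ct=bot.get_calibration("scene"),bot.get_calibration("top")
dk=lambda im:im.max(2)<45
for n,a,b in(("blue",(295,214),(297,198)),("yel",(377,237),(397,185))):
    A=blob(dk(S),a);B=blob(dk(T),b);print(n,A[0],A[1],B[0],B[1],tri(cs,A[0],ct,B[0]))
def cork(im):
    h=cv2.cvtColor(im,cv2.COLOR_BGR2HSV);m=((h[...,0]<20)&(h[...,1]>110)&(h[...,2]>100)).astype(np.uint8)
    return cv2.morphologyEx(cv2.morphologyEx(m,cv2.MORPH_CLOSE,np.ones((5,5))),cv2.MORPH_OPEN,np.ones((7,7)))
A=ell(blob(cork(S),(208,232))[2]);B=ell(blob(cork(T),(181,238))[2]);print(A,B,tri(cs,A[0],ct,B[0]),plane(ct,B[0],16),plane(cs,A[0],16))
print("diam",[np.linalg.norm((plane(ct,(B[0][0]+B[1][1]/2,B[0][1]),16)-plane(ct,(B[0][0]-B[1][1]/2,B[0][1]),16)))])
E
```

```text
blue [297.46131805 409.52005731] [237 397 107  23 698] [329.94594595 108.72972973] [328 101   7  18  37] (array([ 776.45284256,  -97.56008392, -449.61162793]), np.float64(487.018453219943))
yel [297.46131805 409.52005731] [237 397 107  23 698] [392.85365854 186.97560976] [390 180   9  12  41] (array([ 529.64961732, -237.41906812, -231.92789168]), np.float64(333.91789852939365))Traceback (most recent call last):
  File "<stdin>", line 11, in <module>
  File "h.py", line 17, in blob
    i=min(k,key=lambda i:np.hypot(*(ce[i]-near)));return ce[i],s[i],(l==i).astype(np.uint8)
ValueError: min() iterable argument is empty
```

```bash
python3 - <<'E'
from h import *
from plant import bot
S=cv2.imread("pics/scene0.png");T=cv2.imread("pics/top0.png")
cs,ct=bot.get_calibration("scene"),bot.get_calibration("top")
for im,p in((S,(295,214)),(S,(377,237)),(T,(297,198)),(T,(397,185)),(S,(208,232)),(T,(181,238)),(T,(285,210)),(S,(285,222))):print(p,im[p[1],p[0]],im[p[1]-3,p[0]])
dk=lambda im:(im.max(2)<85)
for n,a,b in(("blue",(295,214),(297,198)),("yel",(377,237),(397,185))):
    A=blob(dk(S),a);B=blob(dk(T),b);print(n,A[0],A[1],B[0],B[1],tri(cs,A[0],ct,B[0]))
def cork(im):
    m=((im[...,2].astype(int)-im[...,0]>70)).astype(np.uint8)
    return cv2.morphologyEx(cv2.morphologyEx(m,cv2.MORPH_CLOSE,np.ones((5,5))),cv2.MORPH_OPEN,np.ones((7,7)))
A=ell(blob(cork(S),(208,232))[2]);B=ell(blob(cork(T),(181,238))[2]);print(A,B,tri(cs,A[0],ct,B[0]),plane(ct,B[0],16),plane(cs,A[0],16))
print("diam",np.linalg.norm((plane(ct,(B[0][0]+B[1][1]/2,B[0][1]),16)-plane(ct,(B[0][0]-B[1][1]/2,B[0][1]),16))))
E
```

```text
(295, 214) [61 58 57] [65 61 60]
(377, 237) [40 51 60] [41 53 61]
(297, 198) [52 49 49] [49 46 45]
(397, 185) [52 48 48] [49 46 46]
(208, 232) [120 157 193] [117 155 191]
(181, 238) [128 170 218] [148 197 236]
(285, 210) [179 108  65] [165 100  60]
(285, 222) [146  99  70] [148  99  69]
blue [294.86666667 213.875     ] [289 208  12  13 120] [296.02631579 197.09210526] [290 190  13  15 152] (array([576.76705198, -13.25188944, 119.95948218]), np.float64(1.8574185600356798))
yel [376.99354839 234.83870968] [370 227  14  17 155] [396.44520548 184.69863014] [390 178  14  14 146] (array([ 602.01168395, -225.74091702,  121.09941742]), np.float64(0.9740338620746721))
((207.17372131347656, 231.86801147460938), (24.56268310546875, 56.11170959472656), 83.55441284179688) ((180.76808166503906, 237.50828552246094), (70.2247543334961, 73.56712341308594), 49.79513168334961) (array([506.91761328, 247.84808857,  11.99721143]), np.float64(1.3024204071686332)) [506.93665927 246.50114606  16.        ] [501.63851321 242.43250507  16.        ]
diam 168.2944894290096
```

Blue knob at (577,-13,120) against an expected z of 121, mat at (505,246), diameter 168. Both fit, so I'm moving above the knob.

jog_arm(targets=[{"xyz":[-0.3,-0.2,0]},{"xyz":[-0.5,-0.3,0]},{"xyz":[-0.5,-0.3,0]},{"xyz":[-0.5,-0.3,0]},{"xyz":[-0.5,-0.3,0]},{"xyz":[-0.5,-0.3,0]},{"xyz":[-0.5,-0.3,0]},{"xyz":[-0.5,-0.3,0]},{"xyz":[-0.5,-0.3,0]},{"xyz":[-0.5,-0.3,0]}], gripper=100)

```text
invalid input
```

jog_arm(targets=[{"xyz":[-0.4,-0.3,0]},{"xyz":[-0.4,-0.3,0]},{"xyz":[-0.4,-0.3,0]},{"xyz":[-0.4,-0.3,0]},{"xyz":[-0.25,-0.2,0]},{"xyz":[-0.2,-0.1,0]},{"xyz":[0,0,0]},{"xyz":[0,0,0]},{"xyz":[0,0,0]},{"xyz":[0,0,0]}])

```text
invalid input
```

```bash
python3 - <<'E'
from plant import bot
import cv2
o=bot.get_obs();print(o["time"],o["tool_pos"],o["tcp_rot"],o["joint_positions"],bot.get_calibration("wrist"))
cv2.imwrite("pics/w1.png",bot.capture("wrist"))
E
```

```text
0.1 [174.30795369 494.83039529 226.12915206] [-3.14022427e+00 -1.50719400e-04  2.80280917e+00] [ 1.08599686e+00  3.42636459e-01  1.52490410e+00 -5.22435080e-05
  1.27542784e+00 -1.46000843e-01] {'vfov': 60.93463714645854, 'cx': 279.80625210752027, 'cy': 215.71978567354554, 'eye': array([112.18935034, 516.17009039, 384.05590159]), 'rotation': array([2.89524094e+00, 9.27672645e-04, 1.23174854e+00])}
```

View pics/w1.png

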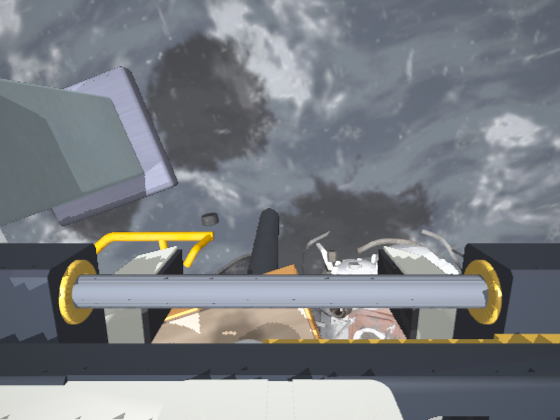

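The wrist view shows only the floor, because the refused moves (spin is required in each row) left the arm at the start. Resending with spin included.

jog_arm(targets=[{"xyz":[-0.3,-0.2,0],"spin":0},{"xyz":[-0.5,-0.3,0],"spin":0},{"xyz":[-0.5,-0.3,0],"spin":0},{"xyz":[-0.5,-0.3,0],"spin":0},{"xyz":[-0.5,-0.3,0],"spin":0},{"xyz":[-0.5,-0.3,0],"spin":0},{"xyz":[-0.5,-0.3,0],"spin":0},{"xyz":[-0.5,-0.3,0],"spin":0},{"xyz":[-0.5,-0.3,0],"spin":0},{"xyz":[-0.5,-0.3,0],"spin":0}], gripper=100)

```text
time: 1.4
tool_pos: [460.2, 147.4, 226.6]
tcp_rot: [3.142, -0.0, 2.803]
contact_force: [-0.2, 1.0, -0.0]
grip_width: 91.7
finger_force: 0.0
```

jog_arm(targets=[{"xyz":[-0.4,-0.3,0],"spin":0},{"xyz":[-0.4,-0.3,0],"spin":0},{"xyz":[-0.4,-0.3,0],"spin":0},{"xyz":[-0.4,-0.25,0],"spin":0},{"xyz":[-0.25,-0.15,0],"spin":0},{"xyz":[-0.15,-0.1,0],"spin":0},{"xyz":[0,0,0],"spin":0},{"xyz":[0,0,0],"spin":0},{"xyz":[0,0,0],"spin":0},{"xyz":[0,0,0],"spin":0}])

```text
time: 2.65
tool_pos: [573.0, -9.5, 227.0]
tcp_rot: [3.141, 0.0, 2.804]
contact_force: [-0.1, 0.3, -0.0]
grip_width: 91.9
finger_force: 0.0
```

```bash
python3 - <<'E'
from h import *
from plant import bot
o=bot.get_obs();c=bot.get_calibration("wrist");im=bot.capture("wrist")
cv2.imwrite("pics/w2.png",im);print(o["time"],o["tool_pos"],o["joint_positions"],c["eye"],c["rotation"])
m=(im.max(2)<85);m[260:]=0
A=blob(m,(280,210));print(A[0],A[1],plane(c,A[0],121),plane(c,A[0],136))
T=cv2.imread("pics/top0.png");ct=bot.get_calibration("top");print(tri(c,A[0],ct,(296.03,197.09)))
E
```

```text
2.65 [573.01072107  -9.50760999 226.95206576] [-1.50376688e-01  4.30348630e-01  1.38748233e+00  1.38631838e-04
  1.32350178e+00 -1.38318567e+00] [510.7395437   11.57077607 384.85229327] [ 2.89482374e+00 -6.01352264e-04  1.23252856e+00]
[276.49509002 219.8207856 ] [ 259  199   37   42 1222] [575.70020551 -13.79669211 121.        ] [572.00719259 -12.35455182 136.        ]
(array([581.43540604, -15.52503072,  99.47030182]), np.float64(1.0961604554562403))
```

View pics/w2.png

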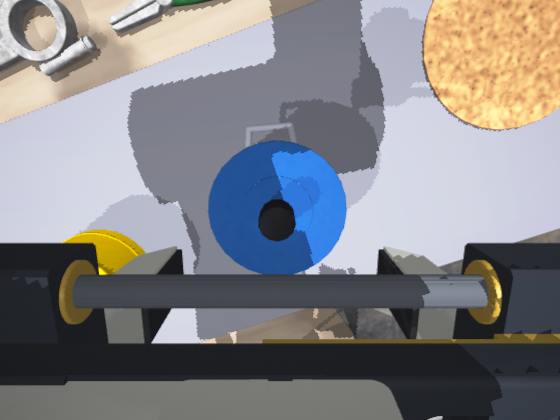

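The wrist view shows the blue lid with its knob top at about (276,220), centred at about (575,-13), 3 to 4 mm from the TCP. The fingers are clear on both sides. Correcting and descending.

jog_arm(targets=[{"xyz":[-0.04,-0.03,0.1],"spin":0},{"xyz":[0,0,0.25],"spin":0},{"xyz":[0,0,0.25],"spin":0},{"xyz":[0,0,0.25],"spin":0},{"xyz":[0,0,0.25],"spin":0},{"xyz":[0,0,0.2],"spin":0},{"xyz":[0,0,0.15],"spin":0},{"xyz":[0,0,0.09],"spin":0},{"xyz":[0,0,0],"spin":0},{"xyz":[0,0,0],"spin":0}])

```text
time: 3.95
tool_pos: [575.9, -13.4, 104.1]
tcp_rot: [3.141, 0.001, 2.803]
contact_force: [0.5, -0.7, 0.1]
grip_width: 91.7
finger_force: 0.0
```

jog_arm(targets=[{"xyz":[0,0,0],"spin":0},{"xyz":[0,0,0],"spin":0},{"xyz":[0,0,0],"spin":0},{"xyz":[0,0,0],"spin":0},{"xyz":[0,0,0],"spin":0},{"xyz":[0,0,0],"spin":0},{"xyz":[0,0,0],"spin":0},{"xyz":[0,0,0],"spin":0},{"xyz":[0,0,0],"spin":0},{"xyz":[0,0,0],"spin":0}], gripper=0)

```text
time: 5.2
tool_pos: [575.5, -13.4, 103.5]
tcp_rot: [3.141, 0.0, 2.803]
contact_force: [0.7, 0.3, 0.3]
grip_width: 27.5
finger_force: 30.0
```

Gripped at 27.5 mm with 30 N. Lifting straight up, slowly at first.

jog_arm(targets=[{"xyz":[0,0,-0.04],"spin":0},{"xyz":[0,0,-0.05],"spin":0},{"xyz":[0,0,-0.06],"spin":0},{"xyz":[0,0,-0.1],"spin":0},{"xyz":[0,0,-0.15],"spin":0},{"xyz":[0,0,-0.2],"spin":0},{"xyz":[0,0,-0.2],"spin":0},{"xyz":[0,0,-0.1],"spin":0},{"xyz":[0,0,0],"spin":0},{"xyz":[0,0,0],"spin":0}])

```text
time: 6.45
tool_pos: [575.1, -13.3, 175.0]
tcp_rot: [-3.141, -0.001, 2.803]
contact_force: [0.4, -0.1, -2.8]
grip_width: 27.4
finger_force: 30.0
```

```bash
python3 - <<'E'
from h import *
from plant import bot
o=bot.get_obs();print(o["time"],o["tool_pos"],o["contact_force"],o["grip_width"])
cv2.imwrite("pics/s2.png",np.hstack([bot.capture("scene")[120:400,130:530],bot.capture("top")[100:380,130:530]]))
E
```

```text
6.45 [575.1040141  -13.34680428 175.01122058] [ 0.38637001 -0.09142872 -2.76657649] 27.364650447394155
```

View pics/s2.png

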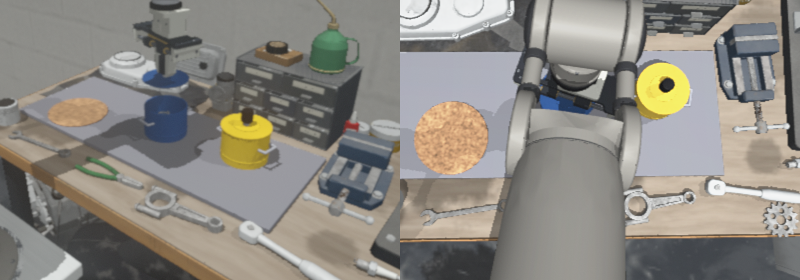

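The left half shows the lid hanging from the gripper above the open blue pot, which hasn't moved. The yellow pot is closed and the mat is clear. Now carrying the lid to the mat at (506,246).

jog_arm(targets=[{"xyz":[0.09,0.12,0],"spin":0},{"xyz":[0.2,0.3,0],"spin":0},{"xyz":[0.25,0.4,0],"spin":0},{"xyz":[0.3,0.4,0],"spin":0},{"xyz":[0.3,0.4,0],"spin":0},{"xyz":[0.25,0.4,0],"spin":0},{"xyz":[0.25,0.35,0],"spin":0},{"xyz":[0.15,0.25,0],"spin":0},{"xyz":[0.1,0.15,0],"spin":0},{"xyz":[0,0,0],"spin":0}])

```text
time: 7.8
tool_pos: [506.0, 246.6, 175.4]
tcp_rot: [-3.141, -0.0, 2.804]
contact_force: [0.2, -0.0, -1.5]
grip_width: 27.1
finger_force: 30.0
```

jog_arm(targets=[{"xyz":[0,0,0.1],"spin":0},{"xyz":[0,0,0.2],"spin":0},{"xyz":[0,0,0.25],"spin":0},{"xyz":[0,0,0.25],"spin":0},{"xyz":[0,0,0.25],"spin":0},{"xyz":[0,0,0.2],"spin":0},{"xyz":[0,0,0.15],"spin":0},{"xyz":[0,0,0.1],"spin":0},{"xyz":[0,0,0],"spin":0},{"xyz":[0,0,0],"spin":0}])

```text
time: 9.05
tool_pos: [506.9, 246.1, 56.1]
tcp_rot: [3.141, 0.001, 2.803]
contact_force: [0.4, 0.0, -2.1]
grip_width: 27.3
finger_force: 30.0
```

```bash
python3 - <<'E'
from h import *
from plant import bot
o=bot.get_obs();print(o["time"],o["tool_pos"],o["contact_force"],o["grip_width"])
cv2.imwrite("pics/s3.png",np.hstack([bot.capture("scene")[120:400,130:530],bot.capture("wrist")[:280,80:480]]))
E
```

```text
9.05 [506.92243006 246.05299383  56.0727019 ] [ 0.3763642   0.0185524  -2.09168058] 27.28982694980295
```

View pics/s3.png

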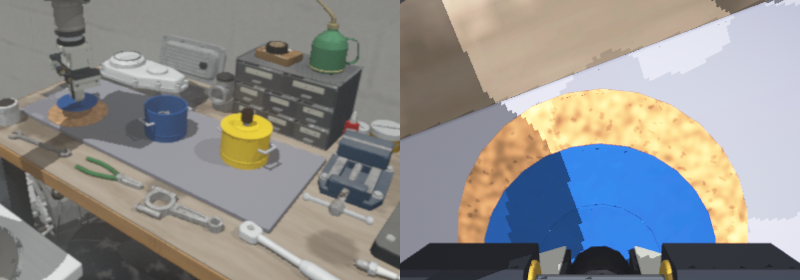

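The wrist view shows the lid concentric over the mat, with cork visible all round the upper edge. The lid is about 20 mm up. Lowering it gently.

jog_arm(targets=[{"xyz":[0,0,0.05],"spin":0},{"xyz":[0,0,0.05],"spin":0},{"xyz":[0,0,0.04],"spin":0},{"xyz":[0,0,0.03],"spin":0},{"xyz":[0,0,0.02],"spin":0},{"xyz":[0,0,0.01],"spin":0},{"xyz":[0,0,0.01],"spin":0},{"xyz":[0,0,0.01],"spin":0},{"xyz":[0,0,0],"spin":0},{"xyz":[0,0,0],"spin":0}])

```text
time: 10.4
tool_pos: [506.5, 245.9, 38.0]
tcp_rot: [3.141, 0.0, 2.803]
contact_force: [-0.3, 0.6, -1.2]
grip_width: 27.5
finger_force: 30.0
```

jog_arm(targets=[{"xyz":[0,0,0.008],"spin":0},{"xyz":[0,0,0.008],"spin":0},{"xyz":[0,0,0.008],"spin":0},{"xyz":[0,0,0],"spin":0},{"xyz":[0,0,0],"spin":0},{"xyz":[0,0,0],"spin":0},{"xyz":[0,0,0],"spin":0},{"xyz":[0,0,0],"spin":0},{"xyz":[0,0,0],"spin":0},{"xyz":[0,0,0],"spin":0}])

```text
time: 11.65
tool_pos: [506.5, 245.9, 36.0]
tcp_rot: [3.141, 0.0, 2.803]
contact_force: [0.7, 0.3, -2.0]
grip_width: 27.1
finger_force: 30.0
```

jog_arm(targets=[{"xyz":[0,0,0.007],"spin":0},{"xyz":[0,0,0.007],"spin":0},{"xyz":[0,0,0],"spin":0},{"xyz":[0,0,0],"spin":0},{"xyz":[0,0,0],"spin":0},{"xyz":[0,0,0],"spin":0},{"xyz":[0,0,0],"spin":0},{"xyz":[0,0,0],"spin":0},{"xyz":[0,0,0],"spin":0},{"xyz":[0,0,0],"spin":0}])

```text
time: 12.9
tool_pos: [506.6, 245.9, 35.5]
tcp_rot: [3.141, 0.0, 2.803]
contact_force: [-2.4, -1.1, 4.8]
grip_width: 27.5
finger_force: 30.0
```

The force has flipped to +4.8 N, so the lid is on the mat. Releasing, then retreating.

jog_arm(targets=[{"xyz":[0,0,0],"spin":0},{"xyz":[0,0,0],"spin":0},{"xyz":[0,0,0],"spin":0},{"xyz":[0,0,0],"spin":0},{"xyz":[0,0,0],"spin":0},{"xyz":[0,0,0],"spin":0},{"xyz":[0,0,0],"spin":0},{"xyz":[0,0,0],"spin":0},{"xyz":[0,0,0],"spin":0},{"xyz":[0,0,0],"spin":0}], gripper=100)

```text
time: 14.15
tool_pos: [506.5, 245.9, 34.9]
tcp_rot: [3.142, 0.0, 2.803]
contact_force: [0.1, 0.5, -0.0]
grip_width: 92.1
finger_force: 0.0
```

jog_arm(targets=[{"xyz":[0,0,-0.1],"spin":0},{"xyz":[0,0,-0.2],"spin":0},{"xyz":[0,0,-0.3],"spin":0},{"xyz":[0,0,-0.3],"spin":0},{"xyz":[0,0,-0.3],"spin":0},{"xyz":[0,0,-0.3],"spin":0},{"xyz":[0,0,-0.2],"spin":0},{"xyz":[0,0,-0.1],"spin":0},{"xyz":[0,0,0],"spin":0},{"xyz":[0,0,0],"spin":0}])

```text
time: 15.4
tool_pos: [506.0, 245.7, 178.0]
tcp_rot: [-3.141, -0.001, 2.803]
contact_force: [-0.9, 0.3, -0.1]
grip_width: 91.9
finger_force: 0.0
```

```bash
python3 - <<'E'
from h import *
from plant import bot
o=bot.get_obs();print(o["time"],o["tool_pos"],o["contact_force"],o["grip_width"],abs(o["dq"]).max())
cv2.imwrite("pics/s4.png",np.hstack([bot.capture("scene")[120:400,130:530],bot.capture("wrist")[:280,80:480]]))
E
```

```text
15.4 [506.04835239 245.71669385 178.04951545] [-0.88109127  0.25002823 -0.10975402] 91.89233369968481 0.004565837281585076
```

View pics/s4.png

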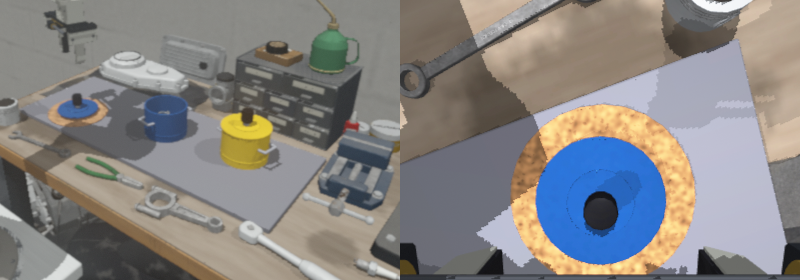

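The lid lies flat, knob up and concentric on the cork. The blue pot is open in its place, the yellow pot is closed and the gripper is clear. Handing in.

```bash
python3 -c "
from plant import bot
print(bot.close_job())"
```

```text
the job is handed in; nothing more can be done
None
```

The blue pot's lid is set down knob up and wholly on the cork mat and released, with the blue pot left in place, the yellow pot still closed, and the job handed in at about 15.5 s; no verdict came back.

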